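Clear the extractor and pull its filter

TASK

Clean the dust extractor: first clear both wood offcuts off its cover flap into the open scrap bin, then swing the flap up until it stands upright by itself, and draw the filter plate up out of the box. Finish while holding the filter plate still and upright over the middle of the bin, clear above its rim and ready to be brushed off: do not put it down or let it go. Leave the tin, the brush and the shaped block where they are.

Things in the scene. Friction and masses are not known exactly. Their poses are not given: they have to be found in the camera images.
- extractor: Fixed grey dust-extraction box under the flap, 180 (x) x 220 (y) x 100 mm high, walls and floor 8 mm; louvred front faces its -x, a 30 mm hose stub at the +x back. Origin: centre of underside, on the bench. Guides 55 mm high at both y ends hold the filter plate upright across the box, 15 mm in front (-x) of its middle (slot 21 mm wide, about 2.5 mm play each way). Stands left or right of the bin.
- flap (a joint): Hinge angle (rad) of the flat grey cover flap, 190 x 230 x 10 mm, 0.22 kg, lying on the box's rim (upper face 110 mm above the bench). 0 shut, grows as the front edge is lifted, 1.57 upright, 1.9 stop, leaning back. Stiff hinge (0.4 N m of friction): the flap stays where it is left; about 3 N at the handle lifts it.
- flap_handle (a point): Grip point on the black tongue that sticks out 45 mm from the middle of the flap's front edge: 24 wide (y, along the hinge), 14 mm thick. Turns with the flap; -x points out along the tongue. 27 mm in front of the flap's edge, 105 mm above the bench when shut. Fingers can pinch its two sides from above; it can turn between them as the flap rises.
- flap_hinge (a point): Point in the middle of the flap's hinge axis, on the top back edge of the box, 100 mm above the bench; the hinge axis is the box's y. The handle point is 217 mm in front and 5 mm above it when shut.
- filter_center (a point): Centre of the filter plate (half-way up its 83 mm height, 41.5 mm above its underside). Loose, about 0.12 kg: a light wooden frame with pleated paper, 16 thick (its x) x 170 wide (its y) x 55 mm high, with a gripping tab on top; hidden under the flap, standing on the 8 mm thick box floor. Its z is up when upright.
- filter_tab (a point): Centre of the filter plate's gripping tab, 27.5 mm above filter_center: tab 16 thick (x) x 50 wide (y) x 28 mm high, in the middle of the frame's top, same thickness as the frame. Its top is 9 mm below the shut flap.
- offcut_a_center (a point): Centre of a loose dark walnut offcut, a plain block 55 (x) x 34 (y) x 28 (z) mm, about 40 g, lying on the flap.
- offcut_b_center (a point): Centre of a loose dark walnut offcut with a step cut out of its +x end, 60 (x) x 32 (y) x 30 (z) mm overall (only 16 mm high over the last 24 mm at +x), about 40 g, lying on the flap.
- bin: Fixed open wooden scrap bin, outside 200 x 200 x 100 mm high, walls and floor 8 mm. Origin: centre of its underside, on the bench.
- tin: Bystander: upright finish tin, 76 mm across, 85 mm high. Origin: centre of its underside.
- brush: Bystander: wooden brush 190 mm long lying on the bench along its x.
- block: Bystander: dark walnut block, 120 x 60 x 40 mm with a 50 x 60 x 20 mm raised end. Origin: centre of its underside.
Not all that is in view belongs to the job. What is shaped like the part that bears offcut_b_center but purple is not meant.

How it is judged:
By the outcome, as a careful person would: the job done as asked, in the order asked, and still so for the second after the job is handed in, while the arm keeps its last pose, push and grip.
It also fails if it takes over 72 s, if anything falls off the work surface, if the arm or the gripper's body presses on something with over 40 N, if the wrist force passes 120 N, or if a joint passes its speed limit or range.

ROBOT

A 7-joint arm with a two-finger parallel gripper is mounted at the origin on the work surface. World frame = base frame: x ahead of the robot, y to its left, z up, the work surface at z = 0. Lengths are in m, angles in rad, forces in N, time in s.
With the tool pointing down it reaches from about 0.4 to 0.875 m from the base axis. Payload 19.3 kg.
Tool frame: the origin (TCP) lies midway between the tips of the shut fingers; the grasp point (between the pads) lies bot.grip_point_offset behind it (bot.grip_point_offset is the distance from the TCP to the grasp point, in m); z points along the fingers, y is the direction in which the jaws open and shut (so a half turn about z gives the same grasp; the last joint's range is limited). The gripper opens to 85 mm and grips with 20 to 120 N. Pads are 22 mm wide; open, the fingers measure 114 mm over their backs; the gripper's body (76 mm by 85 mm) begins 54 mm behind the grasp point. The pads swing forward as they close: fully open they stand 13 mm farther back than shut.
Start: joints at [1.051, 0.521, -0.036, 1.599, 0.021, 1.021, -0.113], TCP at [0.272, -0.563, 0.231] pointing down, gripper open.
Joint ranges: [-2.91, 2.91], [-0.3, 2.13], [-1.5, 1.42], [0.17, 2.43], [-1.26, 4.41], [0.16, 1.93], [-2.52, 2.52]. Speed limits (rad/s): [1.89, 1.89, 2.39, 2.39, 3.01, 3.01, 3.01].

INTERFACE

Orientations are given as [roll, pitch, yaw] about the fixed x, y, z axes, in that order (R = Rz(yaw) Ry(pitch) Rx(roll)).
In Python, from workcell import bot gives the robot as it stands.
- The arm moves only by the tool servo_tool, never from a script. Its argument "rows" is a list that holds one entry, the list of rows, each a list of 6 numbers: the shift along the tool's x, y, z in cm, then the turn, a rotation vector about the tool's x, y, z in degrees. A call has 1 to 5 rows; each row shifts and turns the commanded pose from where the row before left it, along the tool's axes as they then stand; what a row does not reach is not made up. A row lasts 1/8 s, in which the tool goes at most 62.5 mm and 10.7 degrees, less where a joint would pass 70% of its speed; a pose out of reach is approached as far as the arm can. A call is refused whole if a number of a shift passes 6.25 or a number of a turn 10.7, either way. A call with a gripper value outside its range is refused whole. "grip" is the opening, from -1 (shut) to 1 (fully open), so that 0 is half open, set as the call begins (left out, the last holds). The fingers move at their own pace and stop on an object; "squeeze" is the grip in N (left out, the last holds). Time passes only in rows, so rows that do not move let the fingers close. It gives the time, the measured TCP pose, the force and the opening at its end, in the units of the state.
- bot.observe(): the state, without advancing time (a new reading comes with each control period).
- bot.grab_frame(name): name is "side" or "top" or "wrist"; returns a dict with "image" (384x512x3 uint8, red, green, blue), "K" (3x3 intrinsics, pixels), "dist" ([k1, k2, p1, p2, k3] as OpenCV has them; the pictures are not rectified), "R" (3x3) and "t" (3): a world point X has camera coordinates R X + t; the wrist camera has in their place "mount" (4x4, takes a point from camera to tool coordinates, whose origin is the TCP and whose axes are the flange's). Camera axes: x right, y down, z forward; pixel columns grow to the right and rows downward; lengths in m; the calibration is good to about 2 mm. A picture is of the moment at which its call begins: read the wrist's pose just before it. There is no depth.
- bot.job_done(): hands the job in, once; it reports no verdict.
The state is a dict: "clock": time; "qpos": joint angles; "qd": joint speeds; "joint_efforts": joint torques, N m; "position": TCP position; "tool_rot": TCP orientation; "force": force on the tool from outside, world axes, zero at the start; "moment": the same for the moment, N m; "grip_width": finger opening in m.
Only numpy, scipy, OpenCV 4.12 (cv2) and the standard library are available. Lean on these libraries where they do the work, as an engineer would, in place of code of your own. Each camera call takes 0.05 s, during which the arm holds its last target.

## Working session

There is one attempt and no reset: what is moved stays moved. The work goes in short steps, Python scripts to look and compute and a tool call to move; the robot and the scene stay as the last step left them, time stands still between calls to the robot, and variables do not carry over. Pictures are saved under pics/ and viewed, and the job is handed in when it is done.

Besides the shell and the picture viewer there is one more tool, called as name(argument=value, ...), one argument or row to a line, values as JSON. servo_tool: Moves the arm, as the interface text tells. Its arguments: {"type":"object","properties":{"rows":{"type":"array"},"grip":{"type":"number"},"squeeze":{"type":"number"}},"required":["rows"]}

```bash
ls; mkdir -p pics; python3 - <<'E'
from workcell import bot
import cv2,pickle
print(bot.observe(), bot.grip_point_offset)
fr={}
for n in("side","top","wrist"):
    f=bot.grab_frame(n); fr[n]=f
    cv2.imwrite(f"pics/{n}0.png",f["image"][:,:,::-1])
    print(n,{k:v for k,v in f.items() if k!="image"})
pickle.dump(fr,open("fr0.pkl","wb"))
E
```

```text
pics
{'clock': 0.0, 'qpos': array([ 1.05084004,  0.52198707, -0.03633879,  1.5999816 ,  0.02122762,
        1.02108139, -0.11281793]), 'qd': array([ 0.00160595,  0.0012088 ,  0.00012147,  0.00170949,  0.00018819,
       -0.00033476,  0.00098818]), 'joint_efforts': array([-1.67314618e-03, -9.27114058e+01,  1.97871633e+00, -3.69940710e+01,
        1.76807446e-02,  8.02093127e-03, -5.66425149e-05]), 'position': array([ 0.27154574, -0.56257571,  0.23075185]), 'tool_rot': array([-3.14052511e+00,  9.30807658e-05,  4.49752273e-01]), 'force': array([-0.06878707, -0.12542447,  0.58426493]), 'moment': array([ 0.07087792,  0.01920129, -0.01770109]), 'grip_width': 0.08511576107700809} 0.0187
side {'K': array([[436.78729112,   0.        , 255.21241824],
       [  0.        , 436.78729112, 198.42048794],
       [  0.        ,   0.        ,   1.        ]]), 'dist': array([-0.07356637,  0.        ,  0.        ,  0.        ,  0.        ]), 'R': array([[-0.92339498, -0.38377796, -0.00749545],
       [-0.19964189,  0.49684639, -0.84456307],
       [ 0.32784878, -0.7783689 , -0.53540362]]), 't': array([
[... 421 characters left out ...]
30883107e-01,  1.08766001e-02, -9.91338142e-01]]), 't': array([0.00166464, 0.64471871, 1.20352207])}
wrist {'K': array([[287.82786319,   0.        , 253.27161525],
       [  0.        , 287.82786319, 193.26387575],
       [  0.        ,   0.        ,   1.        ]]), 'dist': array([-0.03780529,  0.        ,  0.        ,  0.        ,  0.        ]), 'mount': array([[-6.96880028e-04, -9.56816451e-01, -2.90691922e-01,
         7.39772927e-02],
       [ 9.99999523e-01, -4.67940058e-04, -8.57082469e-04,
         4.00444364e-04],
       [ 6.84044212e-04, -2.90692380e-01,  9.56816321e-01,
        -1.41796980e-01],
       [ 0.00000000e+00,  0.00000000e+00,  0.00000000e+00,
         1.00000000e+00]])}
```

View pics/side0.png

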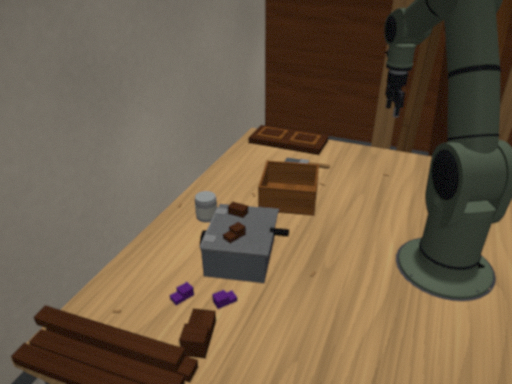

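View pics/top0.png

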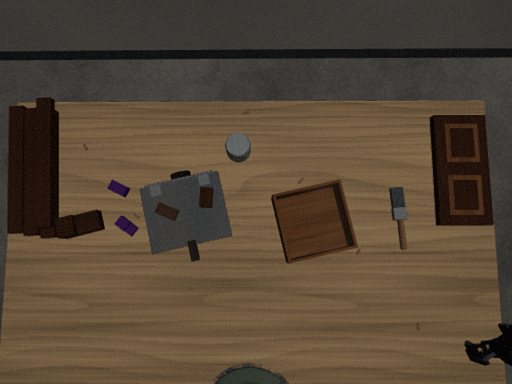

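View pics/wrist0.png

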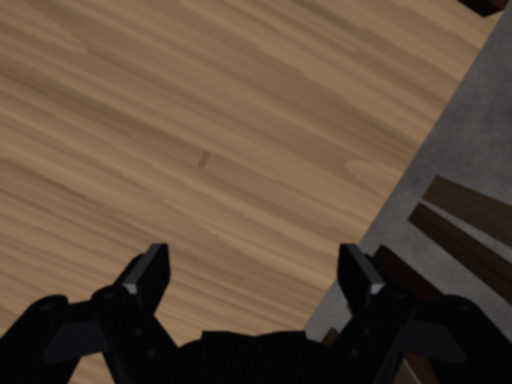

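Top view: the extractor is at about (187,212), its handle at (194,250) and the bin at (314,221). Things that could be taken for the offcuts are brown pieces on the flap at (167,211) and (206,197), purple pieces on the bench at (119,188) and (126,226), and the walnut block at (80,223). I choose the two brown pieces on the flap and check them in a close crop.

```bash
python3 - <<'E'
import cv2,pickle,numpy as np
fr=pickle.load(open("fr0.pkl","rb"))
t=fr["top"]["image"][150:280,95:255,::-1]
t=cv2.convertScaleAbs(cv2.resize(t,None,fx=5,fy=4.6*5/4.6,interpolation=cv2.INTER_CUBIC)[:600],alpha=1.8)
cv2.imwrite("pics/topc.png",t)
s=fr["side"]["image"][190:290,190:300,::-1]
s=cv2.convertScaleAbs(cv2.resize(s,None,fx=6,fy=6,interpolation=cv2.INTER_CUBIC),alpha=1.6)
cv2.imwrite("pics/sidec.png",s)
E
cat > h.py <<'E'
import numpy as np,cv2
from scipy.spatial.transform import Rotation as Rn
def pix2plane(f,uv,z,Rt=None):
    R,t=Rt if Rt is not None else (f["R"],f["t"])
    uv=np.array(uv,float).reshape(-1,1,2)
    n=cv2.undistortPoints(uv,f["K"],f["dist"]).reshape(-1,2)
    d=np.c_[n,np.ones(len(n))]@R   # R^T d
    c=-R.T@t
    s=(z-c[2])/d[:,2]
    return c+d*s[:,None]
def wristRt(f,st):
    Rw=Rn.from_euler("xyz",st["tool_rot"]).as_matrix()
    M=f["mount"]; Rc=Rw@M[:3,:3]; c=Rw@M[:3,3]+st["position"]
    return Rc.T,-Rc.T@c
def proj(f,X,Rt=None):
    R,t=Rt if Rt is not None else (f["R"],f["t"])
    return cv2.projectPoints(np.array(X,float).reshape(-1,1,3),cv2.Rodrigues(R)[0],t,f["K"],f["dist"])[0].reshape(-1,2)
E
```

```text
(no output)
```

View pics/topc.png

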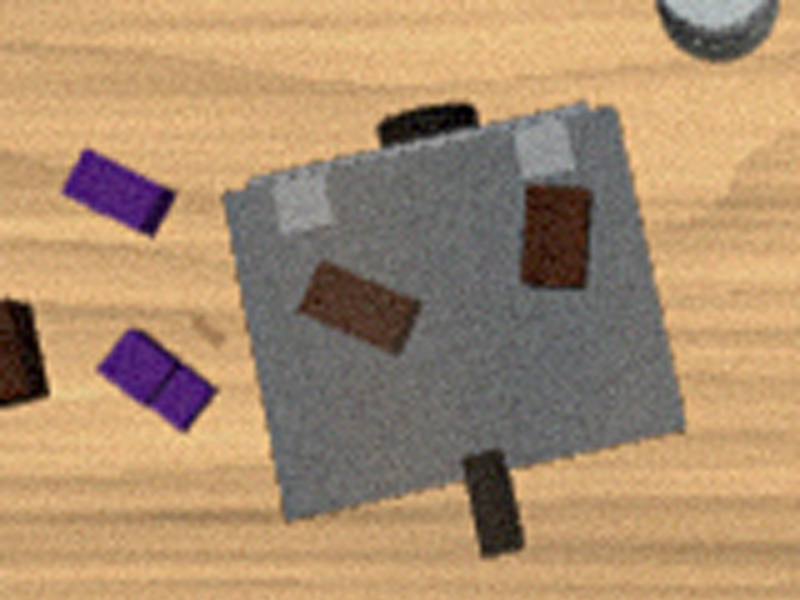

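View pics/sidec.png

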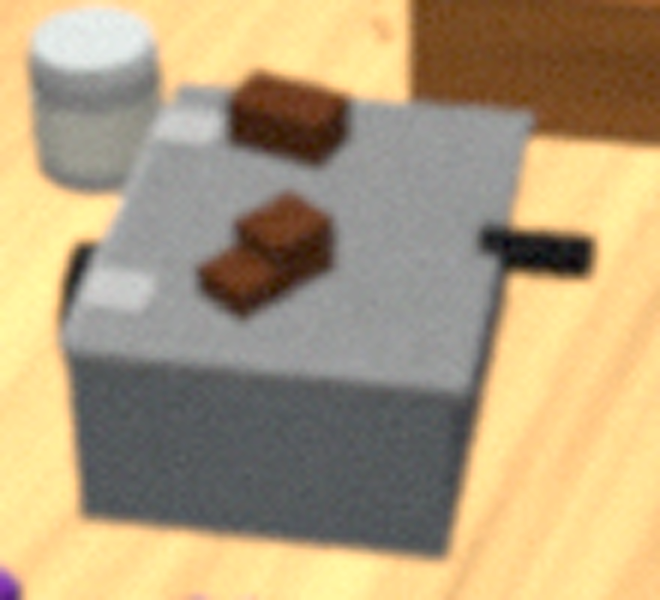

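```bash
python3 - <<'E'
import pickle,numpy as np
from h import *
fr=pickle.load(open("fr0.pkl","rb")); f=fr["top"]
np.set_printoptions(precision=4,suppress=True)
print("cam",-f["R"].T@f["t"])
def c(p): p=np.array(p,float); return np.c_[95+(p[:,0]-2)/5,150+(p[:,1]-2)/5]
F=pix2plane(f,c([(225,192),(615,105),(685,432),(288,520)]),.110)
print("flap",F,F.mean(0)); 
for i in range(4):
    d=F[(i+1)%4]-F[i]; print(np.linalg.norm(d),np.degrees(np.arctan2(d[1],d[0])))
print("handle",pix2plane(f,c([(465,457),(500,450),(522,548),(485,557)]),.112))
A=pix2plane(f,c([(527,185),(592,187),(585,288),(522,285)]),.138);print("A",A,A.mean(0))
for i in range(4):
    d=A[(i+1)%4]-A[i]; print(np.linalg.norm(d),np.degrees(np.arctan2(d[1],d[0])))
B=pix2plane(f,c([(320,262),(420,302),(402,355),(298,312)]),.135);print("B",B,B.mean(0))
for i in range(4):
    d=B[(i+1)%4]-B[i]; print(np.linalg.norm(d),np.degrees(np.arctan2(d[1],d[0])))
# bin rim outer corners in full px
Bn=pix2plane(f,[(272,196),(341,180),(356,243),(289,262)],.1);print("bin",Bn,Bn.mean(0))
print("tin",pix2plane(f,[(238,146)],.085), "brush",pix2plane(f,[(398,188),(404,249)],.02))
E
```

```text
cam [ 0.4817 -0.0125  1.2775]
flap [[0.6516 0.3108 0.11  ]
 [0.7015 0.0884 0.11  ]
 [0.5151 0.0474 0.11  ]
 [0.4663 0.2692 0.11  ]] [0.5836 0.179  0.11  ]
0.2279115411511247 -77.3482516920199
0.19081510544098904 -167.57883242347526
0.22709990037994296 102.42847679234825
0.1899285997938086 12.665459865054082
handle [[0.5012 0.1704 0.112 ]
 [0.5051 0.1508 0.112 ]
 [0.4509 0.1377 0.112 ]
 [0.446  0.1582 0.112 ]]
A [[0.6511 0.1346 0.138 ]
 [0.6499 0.0984 0.138 ]
 [0.5935 0.1016 0.138 ]
 [0.5952 0.1365 0.138 ]] [0.6225 0.1178 0.138 ]
0.03623027612474255 -91.88600925471802
0.05648164518679225 176.69663043330067
0.03492515767853776 87.19459135134043
0.05590402842420937 -1.9756499818857645
B [[0.6085 0.2496 0.135 ]
 [0.5862 0.1934 0.135 ]
 [0.5568 0.2027 0.135 ]
 [0.5807 0.261  0.135 ]] [0.583  0.2266 0.135 ]
0.060479795992781436 -111.70591870410311
0.030799621541067357 162.37680575705002
0.06300850574110885 67.73732195430767
0.030111039629979786 -22.339386070993125
bin [[ 0.6292 -0.0671  0.1   ]
 [ 0.6752 -0.2654  0.1   ]
 [ 0.4956 -0.3023  0.1   ]
 [ 0.4429 -0.1133  0.1   ]] [ 0.5607 -0.187   0.1   ]
tin [[0.7797 0.0312 0.085 ]] brush [[ 0.6632 -0.4557  0.02  ]
 [ 0.4785 -0.4649  0.02  ]]
```

```bash
cat >> h.py <<'E'
def plan(pos,yawdeg,step=6.0,cur=None,tilt=True):
    """print rows (cm, deg) from the present pose to pos with the tool down at yawdeg"""
    from workcell import bot
    if cur is None:
        st=bot.observe(); p=st["position"]; R=Rn.from_euler("xyz",st["tool_rot"])
    else: p,R=np.array(cur[0]),Rn.from_euler("xyz",[np.pi,0,np.radians(cur[1])])
    Rt=Rn.from_euler("xyz",[np.pi,0,np.radians(yawdeg)])
    rv=(R.inv()*Rt).as_rotvec(degrees=True); d=np.array(pos)-p
    n=max(1,int(np.ceil(max(np.linalg.norm(d)*100/step,np.linalg.norm(rv)/9.5))))
    print("dist %.3f turn %s n %d"%(np.linalg.norm(d),np.round(rv,1),n))
    rows=[]
    for i in range(n):
        Rc=R*Rn.from_rotvec(rv*i/n,degrees=True)
        s=Rc.inv().apply(d/n*100)
        rows.append([round(float(v),2) for v in s]+[round(float(v),1) for v in rv/n])
    for i in range(0,n,5): print(rows[i:i+5])
E
python3 -c "
from h import *
plan([.6225,.1175,.24],-3)"
```

```text
dist 0.765 turn [-0.   0.  28.8] n 13
[[4.71, -3.54, -0.07, -0.0, 0.0, 2.2], [4.57, -3.72, -0.07, -0.0, 0.0, 2.2], [4.42, -3.89, -0.07, -0.0, 0.0, 2.2], [4.26, -4.06, -0.07, -0.0, 0.0, 2.2], [4.1, -4.22, -0.07, -0.0, 0.0, 2.2]]
[[3.94, -4.38, -0.07, -0.0, 0.0, 2.2], [3.77, -4.52, -0.07, -0.0, 0.0, 2.2], [3.59, -4.67, -0.07, -0.0, 0.0, 2.2], [3.41, -4.8, -0.07, -0.0, 0.0, 2.2], [3.22, -4.93, -0.07, -0.0, 0.0, 2.2]]
[[3.03, -5.05, -0.07, -0.0, 0.0, 2.2], [2.83, -5.16, -0.07, -0.0, 0.0, 2.2], [2.63, -5.27, -0.07, -0.0, 0.0, 2.2]]
```

servo_tool(
  rows=[
    [[4.7, -3.5, -0.1, 0, 0, 2.2], [4.6, -3.7, -0.1, 0, 0, 2.2], [4.4, -3.9, -0.1, 0, 0, 2.2], [4.3, -4.1, -0.1, 0, 0, 2.2], [4.1, -4.2, -0.1, 0, 0, 2.2]],
  ],
  grip=0.3,
  squeeze=30,
)

```text
clock: 0.78
position: [0.4077, -0.2994, 0.2364]
tool_rot: [3.142, -0.0, 0.257]
force: [1.2, -0.0, 0.3]
grip_width: 0.0556
```

servo_tool(
  rows=[
    [[3.9, -4.4, -0.1, 0, 0, 2.2], [3.8, -4.5, -0.1, 0, 0, 2.2], [3.6, -4.7, -0.1, 0, 0, 2.2], [3.4, -4.8, -0.1, 0, 0, 2.2], [3.2, -4.9, -0.1, 0, 0, 2.2]],
  ],
)

```text
clock: 1.4
position: [0.5419, -0.0377, 0.2413]
tool_rot: [3.142, 0.0, 0.064]
force: [0.2, -0.2, 0.5]
grip_width: 0.0554
```

```bash
python3 -c "
from h import *
plan([.6225,.1175,.24],-3)"
```

```text
dist 0.175 turn [0.  0.  6.7] n 3
[[3.01, -4.99, 0.04, 0.0, 0.0, 2.2], [2.82, -5.1, 0.04, 0.0, 0.0, 2.2], [2.62, -5.21, 0.04, 0.0, 0.0, 2.2]]
```

servo_tool(
  rows=[
    [[2.9, -4.8, 0, 0, 0, 2.2], [2.7, -4.8, 0, 0, 0, 2.2], [2.4, -4.8, 0, 0, 0, 2.2], [0, 0, 0, 0, 0, 0]],
  ],
)

```text
clock: 1.9
position: [0.6177, 0.1114, 0.2404]
tool_rot: [-3.14, 0.001, -0.045]
force: [-1.3, 0.1, -0.6]
grip_width: 0.0553
```

```bash
cat > snap.py <<'E'
import sys,pickle,cv2
from workcell import bot
n,name=sys.argv[1:3]
st=bot.observe(); f=bot.grab_frame(n)
pickle.dump((st,f),open(f"{name}.pkl","wb"))
im=f["image"][:,:,::-1]
if len(sys.argv)>3:
    a,b,c,d=map(int,sys.argv[3:7]); im=im[b:d,a:c]; s=min(780/(c-a),590/(d-b)); im=cv2.resize(im,None,fx=s,fy=s,interpolation=cv2.INTER_CUBIC); print("scale",s)
cv2.imwrite(f"pics/{name}.png",cv2.convertScaleAbs(im,alpha=1.5))
print(st["clock"],st["position"].round(4),st["tool_rot"].round(3),st["grip_width"])
E
python3 snap.py wrist w1
```

```text
1.9 [0.6177 0.1114 0.2404] [-3.14e+00  1.00e-03 -4.50e-02] 0.05534307219390955
```

View pics/w1.png

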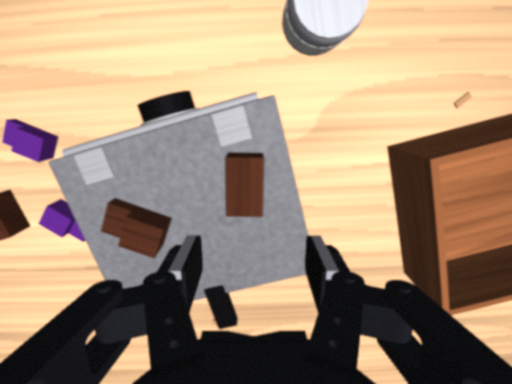

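```bash
python3 - <<'E'
import pickle,cv2
st,f=pickle.load(open("w1.pkl","rb"))
im=f["image"][140:280,80:290,::-1]
cv2.imwrite("pics/w1c.png",cv2.convertScaleAbs(cv2.resize(im,None,fx=3.8,fy=3.8,interpolation=cv2.INTER_CUBIC),alpha=1.9))
E
```

```text
(no output)
```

View pics/w1c.png

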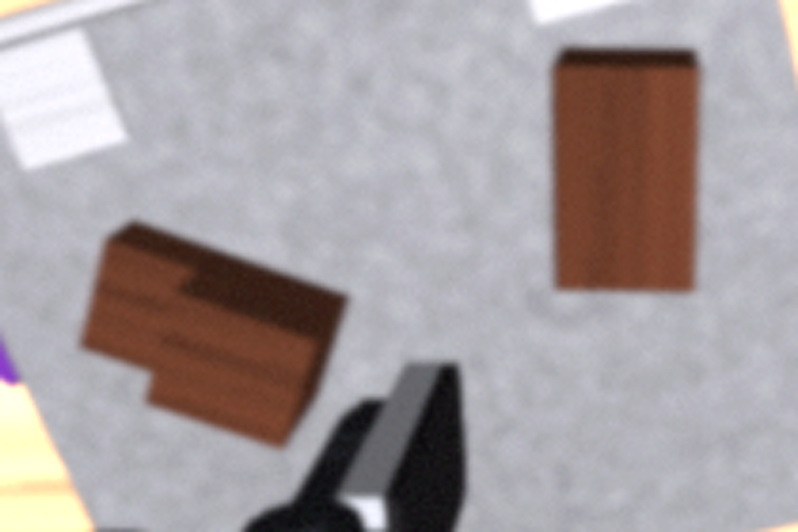

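Pixel (244,185) in the wrist view is the plain block A. B is at (137,228), with its low step on the left (+y). Both match the description.

```bash
python3 - <<'E'
import pickle
from h import *
np.set_printoptions(precision=4,suppress=True)
st,f=pickle.load(open("w1.pkl","rb")); Rt=wristRt(f,st)
c=lambda p:np.array(p,float)/3.8+[80,140]-.4
A=pix2plane(f,c([(557,65),(697,65),(695,292),(555,292)]),.138,Rt);print(A,A.mean(0))
for i in range(4):
    d=A[(i+1)%4]-A[i]; print(np.linalg.norm(d),np.degrees(np.arctan2(d[1],d[0])))
# B: raised top z=.140
B=pix2plane(f,c([(195,278),(318,338),(282,447),(150,403)]),.140,Rt);print("Braised approx",B)
Bl=pix2plane(f,c([(108,240),(80,347)]),.126,Rt);print("B low end",Bl,np.linalg.norm(Bl[0]-Bl[1]))
F=pix2plane(f,[(50,160),(274,97)],.11,Rt);print("flap back corners",F)
H=pix2plane(f,[(205,290),(225,286),(238,324),(217,328)],.112,Rt);print("handle",H)
plan([*A.mean(0)[:2],.16],-3)
E
```

```text
[[0.6511 0.133  0.138 ]
 [0.6497 0.1016 0.138 ]
 [0.5951 0.104  0.138 ]
 [0.5966 0.1375 0.138 ]] [0.6231 0.119  0.138 ]
0.03148379941643101 -92.5946053823597
0.05468887493460141 177.45893113292365
0.03351981522923493 87.4674337994691
0.05476113041876567 -4.671827894921637
Braised approx [[0.6046 0.2229 0.14  ]
 [0.5879 0.1955 0.14  ]
 [0.5588 0.2087 0.14  ]
 [0.5722 0.24   0.14  ]]
B low end [[0.6106 0.2499 0.126 ]
 [0.5819 0.2631 0.126 ]] 0.03155702853793862
flap back corners [[0.6517 0.3084 0.11  ]
 [0.6986 0.0891 0.11  ]]
handle [[0.5007 0.1699 0.112 ]
 [0.505  0.1475 0.112 ]
 [0.4533 0.1365 0.112 ]
 [0.4485 0.1612 0.112 ]]
dist 0.081 turn [-0.   0.1  0.3] n 2
[[0.27, -0.53, 4.03, -0.0, 0.0, 0.2], [0.27, -0.54, 4.03, -0.0, 0.0, 0.2]]
```

servo_tool(
  rows=[
    [[0.3, -0.4, 4.2, 0, 0, 0], [0.2, -0.3, 4.2, 0, 0, 0], [0, 0, 2.4, 0, 0, 0], [0, 0, 1.4, 0, 0, 0], [0, 0, 0, 0, 0, 0]],
  ],
)

```text
clock: 2.58
position: [0.6224, 0.1128, 0.119]
tool_rot: [3.141, 0.001, -0.05]
force: [0.3, 0.6, 0.5]
grip_width: 0.0555
```

servo_tool(
  rows=[
    [[0, 0, 0, 0, 0, 0]],
  ],
)

```text
clock: 2.7
position: [0.6232, 0.1133, 0.1205]
tool_rot: [-3.141, -0.001, -0.05]
force: [0.0, -0.5, 0.4]
grip_width: 0.0555
```

servo_tool(
  rows=[
    [[0, -0.6, 0.4, 0, 0, 0], [0, 0, 0.3, 0, 0, 0]],
  ],
)

```text
clock: 2.95
position: [0.6231, 0.1204, 0.1125]
tool_rot: [-3.141, -0.001, -0.048]
force: [0.2, 0.9, -0.4]
grip_width: 0.0554
```

Now close on A.

servo_tool(
  rows=[
    [[0, 0, 0, 0, 0, 0], [0, 0, 0, 0, 0, 0], [0, 0, 0, 0, 0, 0], [0, 0, 0, 0, 0, 0]],
  ],
  grip=-1,
  squeeze=30,
)

```text
clock: 3.45
position: [0.623, 0.1195, 0.1123]
tool_rot: [3.142, 0.0, -0.049]
force: [-0.8, 0.5, 0.3]
grip_width: 0.0338
```

servo_tool(
  rows=[
    [[0, 0, -2, 0, 0, 0], [0, 0, -5, 0, 0, 0], [0, 0, -5, 0, 0, 0], [0, 0, 0, 0, 0, 0]],
  ],
)

```text
clock: 3.95
position: [0.6248, 0.12, 0.2377]
tool_rot: [-3.139, -0.007, -0.05]
force: [0.4, 1.1, -1.0]
grip_width: 0.0335
```

```bash
python3 snap.py wrist w2; python3 - <<'E'
from h import *
plan([.56,-.17,.21],-3)
E
```

```text
3.95 [0.6248 0.12   0.2377] [-3.139 -0.007 -0.05 ] 0.03354677026513418
dist 0.298 turn [-0.1 -0.2  0.2] n 5
[[-0.99, 5.85, 0.49, -0.0, -0.0, 0.0], [-0.99, 5.85, 0.5, -0.0, -0.0, 0.0], [-0.98, 5.85, 0.5, -0.0, -0.0, 0.0], [-0.98, 5.85, 0.5, -0.0, -0.0, 0.0], [-0.97, 5.85, 0.5, -0.0, -0.0, 0.0]]
```

View pics/w2.png

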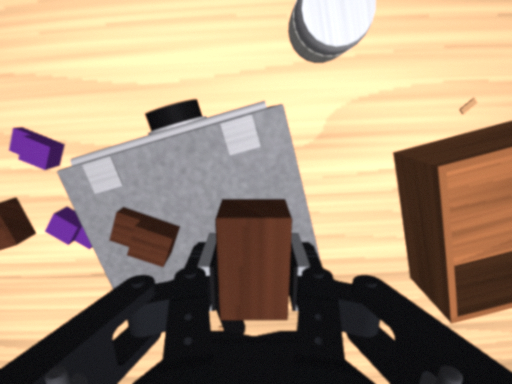

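A is held: opening 33.5 mm, seen between the fingers at (253,260). Carry it to the bin.

servo_tool(
  rows=[
    [[-1.0, 5.9, 0.2, 0, 0, 0], [-1.0, 5.9, 0.2, 0, 0, 0], [-1.0, 5.9, 0.2, 0, 0, 0], [-1.0, 5.9, 0.2, 0, 0, 0], [-1.0, 5.9, 0.2, 0, 0, 0]],
  ],
)

```text
clock: 4.62
position: [0.5575, -0.1743, 0.222]
tool_rot: [-3.141, 0.001, -0.049]
force: [1.3, -0.5, -0.9]
grip_width: 0.0336
```

servo_tool(
  rows=[
    [[-0.5, 1.0, 1, 0, 0, 0], [0, 0, 5, 0, 0, 0], [0, 0, 5, 0, 0, 0], [0, 0, 2.5, 0, 0, 0], [0, 0, 0, 0, 0, 0]],
  ],
)

```text
clock: 5.25
position: [0.5518, -0.1812, 0.0855]
tool_rot: [-3.14, 0.004, -0.048]
force: [0.5, -0.1, -0.9]
grip_width: 0.0333
```

servo_tool(
  rows=[
    [[0, 0, 3, 0, 0, 0], [0, 0, 0, 0, 0, 0]],
  ],
)

```text
clock: 5.5
position: [0.5525, -0.1818, 0.0571]
tool_rot: [-3.141, 0.002, -0.049]
force: [-1.1, 0.0, 0.3]
grip_width: 0.0334
```

servo_tool(
  rows=[
    [[0, 0, 0, 0, 0, 0], [0, 0, 0, 0, 0, 0], [0, 0, -4, 0, 0, 0], [0, 0, -6, 0, 0, 0], [0, 0, -6, 0, 0, 0]],
  ],
  grip=0.3,
)

```text
clock: 6.12
position: [0.5528, -0.1823, 0.22]
tool_rot: [3.142, -0.001, -0.049]
force: [0.9, 0.3, -0.9]
grip_width: 0.0557
```

```bash
python3 snap.py wrist w3; python3 - <<'E'
from h import *
a=np.radians(67.5); e=np.array([np.cos(a),np.sin(a)])
t=np.array([.5845,.229])-.005*e
print(t)
plan([*t,.21],67.5)
E
```

```text
6.125 [ 0.5528 -0.1823  0.22  ] [ 3.142e+00 -1.000e-03 -4.900e-02] 0.055702967235523815
[0.58258658 0.2243806 ]
dist 0.409 turn [  0.4  -0.4 -70.4] n 8
[[0.08, -5.1, 0.21, 0.1, -0.1, -8.8], [0.86, -5.03, 0.22, 0.1, -0.1, -8.8], [1.62, -4.84, 0.22, 0.1, -0.1, -8.8], [2.34, -4.54, 0.23, 0.1, -0.1, -8.8], [3.01, -4.12, 0.23, 0.1, -0.1, -8.8]]
[[3.6, -3.62, 0.23, 0.1, -0.1, -8.8], [4.11, -3.02, 0.23, 0.1, -0.1, -8.8], [4.53, -2.36, 0.23, 0.1, -0.1, -8.8]]
```

View pics/w3.png

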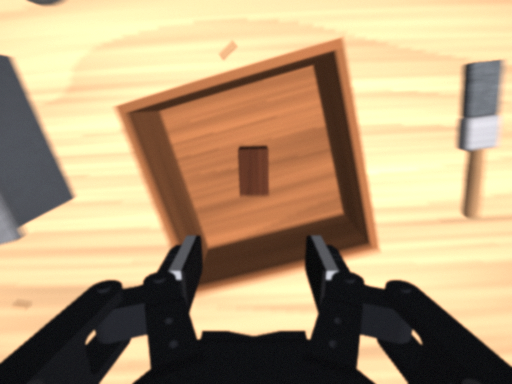

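A lies in the bin at (253,170). Next is B.

servo_tool(
  rows=[
    [[0.1, -5.1, 0, 0, 0, -8.8], [0.9, -5.0, 0, 0, 0, -8.8], [1.6, -4.8, 0, 0, 0, -8.8], [2.3, -4.5, 0, 0, 0, -8.8], [3.0, -4.1, 0, 0, 0, -8.8]],
  ],
)

```text
clock: 6.8
position: [0.57, 0.0723, 0.2183]
tool_rot: [3.141, -0.001, 0.723]
force: [0.1, -0.5, -0.6]
grip_width: 0.0554
```

servo_tool(
  rows=[
    [[3.6, -3.6, 0.2, 0, 0, -8.8], [4.1, -3.0, 0.2, 0, 0, -8.8], [4.5, -2.4, 0.2, 0, 0, -8.8], [0, 0, 0, 0, 0, 0]],
  ],
)

```text
clock: 7.3
position: [0.5787, 0.2276, 0.2118]
tool_rot: [-3.141, -0.002, 1.187]
force: [-0.0, -0.0, 0.1]
grip_width: 0.0556
```

```bash
python3 snap.py wrist w4; python3 - <<'E'
from h import *
import pickle
st,f=pickle.load(open("w3.pkl","rb"));Rt=wristRt(f,st)
B=pix2plane(f,[(119,107),(342,40),(377,248)],.1,Rt);print("bin",B,(B[0]+B[2])/2,np.linalg.norm(B[0]-B[1]),np.linalg.norm(B[2]-B[1]))
plan([.5826,.2244,.17],67.5)
E
```

```text
7.3 [0.5787 0.2276 0.2118] [-3.141e+00 -2.000e-03  1.187e+00] 0.05560105287689598
bin [[ 0.63271476 -0.06798555  0.1       ]
 [ 0.67637888 -0.26232502  0.1       ]
 [ 0.48303947 -0.30508619  0.1       ]] [ 0.55787711 -0.18653587  0.1       ] 0.19918429199760604 0.19801173262313712
dist 0.042 turn [ 0.  -0.   0.2] n 1
[[0.08, 0.33, 4.17, 0.0, -0.0, 0.2]]
```

View pics/w4.png

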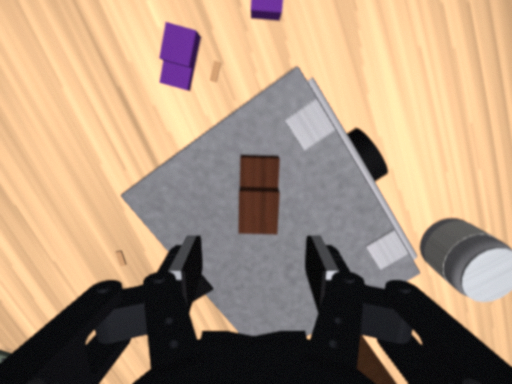

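```bash
python3 - <<'E'
from h import *
import pickle
st,f=pickle.load(open("w4.pkl","rb"));Rt=wristRt(f,st)
B=pix2plane(f,[(239,190),(278,190),(278,234),(239,234)],.14,Rt);print(B)
m=B.mean(0)[:2]; print("raised mid",m)
a=np.radians(67.5); e=np.array([np.cos(a),np.sin(a)])
print("centre",m+.012*e)
t=m+.006*e; print(t)
plan([*t,.16],68)
F=pix2plane(f,[(297,68),(123,195),(418,272)],.11,Rt);print("flap",F,(F[1:].sum(0))/2)
E
```

```text
[[0.57285454 0.24265456 0.14      ]
 [0.60080308 0.23133857 0.14      ]
 [0.58772494 0.19656549 0.14      ]
 [0.55840989 0.20843856 0.14      ]]
raised mid [0.57994811 0.21974929]
centre [0.58454031 0.23083585]
[0.58224421 0.22529257]
dist 0.052 turn [ 0.  -0.  -0.3] n 1
[[0.15, 0.26, 5.17, 0.0, -0.0, -0.3]]
flap [[0.64928978 0.3102725  0.11      ]
 [0.47018982 0.26988156 0.11      ]
 [0.6980863  0.09238883 0.11      ]] [0.58413806 0.18113519 0.11      ]
```

servo_tool(
  rows=[
    [[0.0, 0.3, 3, 0, 0, 0], [0, 0, 3.5, 0, 0, 0], [0, 0, 2, 0, 0, 0], [0, 0, 0.8, 0, 0, 0], [0, 0, 0, 0, 0, 0]],
  ],
)

```text
clock: 7.98
position: [0.5826, 0.222, 0.1187]
tool_rot: [3.141, -0.0, 1.179]
force: [-0.7, 0.4, 0.7]
grip_width: 0.0557
```

servo_tool(
  rows=[
    [[0.3, 0, 0.5, 0, 0, 0], [0, 0, 0, 0, 0, 0]],
  ],
)

```text
clock: 8.22
position: [0.5836, 0.2252, 0.1136]
tool_rot: [3.141, -0.0, 1.18]
force: [0.4, 0.6, -0.4]
grip_width: 0.056
```

servo_tool(
  rows=[
    [[0, 0, 0, 0, 0, 0], [0, 0, 0, 0, 0, 0], [0, 0, 0, 0, 0, 0], [0, 0, 0, 0, 0, 0]],
  ],
  grip=-1,
)

```text
clock: 8.72
position: [0.5836, 0.2249, 0.1137]
tool_rot: [3.141, -0.0, 1.179]
force: [-1.9, -0.9, 6.0]
grip_width: 0.0315
```

servo_tool(
  rows=[
    [[0, 0, -2, 0, 0, 0], [0, 0, -5, 0, 0, 0], [0, 0, -5, 0, 0, 0], [0, 0, 0, 0, 0, 0]],
  ],
)

```text
clock: 9.22
position: [0.585, 0.2257, 0.2384]
tool_rot: [3.137, -0.005, 1.179]
force: [0.8, -0.8, -1.1]
grip_width: 0.0317
```

```bash
python3 snap.py wrist w5; python3 - <<'E'
from h import *
plan([.555,-.195,.235],30)
E
```

```text
9.225 [0.585  0.2257 0.2384] [ 3.137 -0.005  1.179] 0.031685099489156356
dist 0.421 turn [ 0.1 -0.2 37.6] n 8
[[-4.99, 1.67, 0.0, 0.0, -0.0, 4.7], [-4.84, 2.07, 0.01, 0.0, -0.0, 4.7], [-4.65, 2.46, 0.01, 0.0, -0.0, 4.7], [-4.44, 2.83, 0.01, 0.0, -0.0, 4.7], [-4.19, 3.19, 0.01, 0.0, -0.0, 4.7]]
[[-3.92, 3.52, 0.01, 0.0, -0.0, 4.7], [-3.61, 3.83, 0.01, 0.0, -0.0, 4.7], [-3.29, 4.11, 0.01, 0.0, -0.0, 4.7]]
```

View pics/w5.png

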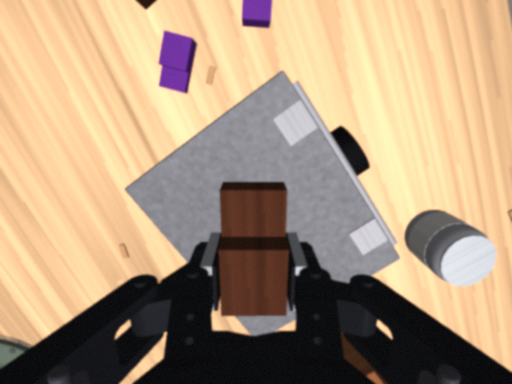

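B is held at (253,250), opening 31.7 mm. Carry it to the bin.

servo_tool(
  rows=[
    [[-5.0, 1.7, 0, 0, 0, 4.7], [-4.8, 2.1, 0, 0, 0, 4.7], [-4.7, 2.5, 0, 0, 0, 4.7], [-4.4, 2.8, 0, 0, 0, 4.7], [-4.2, 3.2, 0, 0, 0, 4.7]],
  ],
)

```text
clock: 9.9
position: [0.5653, -0.0396, 0.2329]
tool_rot: [-3.141, 0.001, 0.767]
force: [2.0, 0.0, -0.0]
grip_width: 0.0318
```

servo_tool(
  rows=[
    [[-3.9, 3.5, 0, 0, 0, 4.7], [-3.6, 3.8, 0, 0, 0, 4.7], [-3.3, 4.1, 0, 0, 0, 4.7], [-1.0, 2.0, 2, 0, 0, 0], [0, 0, 0, 0, 0, 0]],
  ],
)

```text
clock: 10.52
position: [0.5549, -0.2182, 0.2111]
tool_rot: [-3.139, 0.002, 0.522]
force: [-0.2, -0.7, -0.6]
grip_width: 0.0316
```

servo_tool(
  rows=[
    [[0, 0, 5, 0, 0, 0], [0, 0, 5, 0, 0, 0], [0, 0, 3.5, 0, 0, 0], [0, 0, 0, 0, 0, 0]],
  ],
)

```text
clock: 11.02
position: [0.5551, -0.2151, 0.0762]
tool_rot: [-3.138, 0.002, 0.526]
force: [0.2, -1.2, 0.2]
grip_width: 0.031
```

servo_tool(
  rows=[
    [[0, 0, 0.8, 0, 0, 0], [0, 0, 0, 0, 0, 0]],
  ],
)

```text
clock: 11.28
position: [0.5567, -0.2171, 0.0712]
tool_rot: [3.141, -0.001, 0.523]
force: [1.1, -0.7, 0.1]
grip_width: 0.0317
```

servo_tool(
  rows=[
    [[0, 0, 0, 0, 0, 0], [0, 0, 0, 0, 0, 0], [0, 0, -4, 0, 0, 0], [0, 0, -6, 0, 0, 0], [0, 0, -6, 0, 0, 0]],
  ],
  grip=0.2,
)

```text
clock: 11.9
position: [0.5559, -0.2172, 0.2324]
tool_rot: [-3.142, -0.0, 0.523]
force: [0.1, -0.1, 0.4]
grip_width: 0.0514
```

```bash
python3 snap.py wrist w6; python3 - <<'E'
from h import *
a=np.radians(12.5); e=np.array([np.cos(a),np.sin(a)])
c=np.array([.5838,.180]); h=c+.095*e; print("hinge",h,"handle",c-.122*e, "grip",c-.125*e)
plan([*(c-.125*e),.19],12.5)
E
```

```text
11.9 [ 0.5559 -0.2172  0.2324] [-3.142 -0.     0.523] 0.0513939490862018
hinge [0.67654812 0.20056176] handle [0.46469189 0.15359437] grip [0.461763   0.15294505]
dist 0.387 turn [ 0.3 -0.4 17.5] n 7
[[1.44, -5.29, 0.69, 0.0, -0.1, 2.5], [1.21, -5.34, 0.7, 0.0, -0.1, 2.5], [0.98, -5.39, 0.7, 0.0, -0.1, 2.5], [0.74, -5.43, 0.7, 0.0, -0.1, 2.5], [0.51, -5.45, 0.71, 0.0, -0.1, 2.5]]
[[0.27, -5.47, 0.71, 0.0, -0.1, 2.5], [0.03, -5.48, 0.72, 0.0, -0.1, 2.5]]
```

View pics/w6.png

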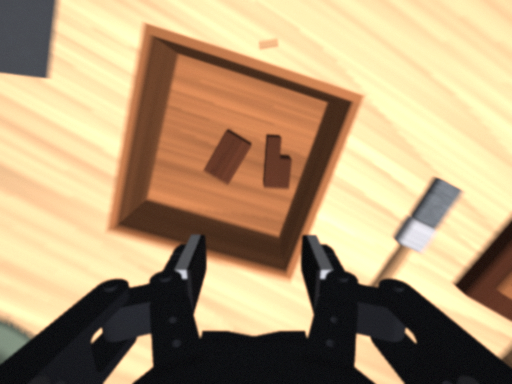

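Both offcuts lie in the bin, at (228,156) and (278,162). Now to the handle.

servo_tool(
  rows=[
    [[1.4, -5.3, 0, 0, 0, 2.5], [1.2, -5.3, 0, 0, 0, 2.5], [1.0, -5.4, 0.4, 0, 0, 2.5], [0.7, -5.4, 0.4, 0, 0, 2.5], [0.5, -5.4, 0.4, 0, 0, 2.5]],
  ],
)

```text
clock: 12.58
position: [0.4859, 0.048, 0.2186]
tool_rot: [3.141, -0.001, 0.303]
force: [0.5, -0.0, 0.1]
grip_width: 0.051
```

servo_tool(
  rows=[
    [[0.3, -5.4, 0.4, 0, 0, 2.5], [0.0, -5.4, 0.4, 0, 0, 2.5], [0, 0, 0, 0, 0, 0]],
  ],
)

```text
clock: 12.95
position: [0.4579, 0.1549, 0.2105]
tool_rot: [-3.14, -0.0, 0.223]
force: [-0.2, -1.2, -0.6]
grip_width: 0.0511
```

```bash
python3 snap.py wrist w7; python3 - <<'E'
from h import *
plan([.4618,.1530,.15],12.5)
E
```

```text
12.95 [0.4579 0.1549 0.2105] [-3.14  -0.     0.223] 0.051092609488175365
dist 0.061 turn [-0.  -0.   0.2] n 2
[[0.16, 0.01, 3.03, -0.0, -0.0, 0.1], [0.16, 0.01, 3.03, -0.0, -0.0, 0.1]]
```

View pics/w7.png

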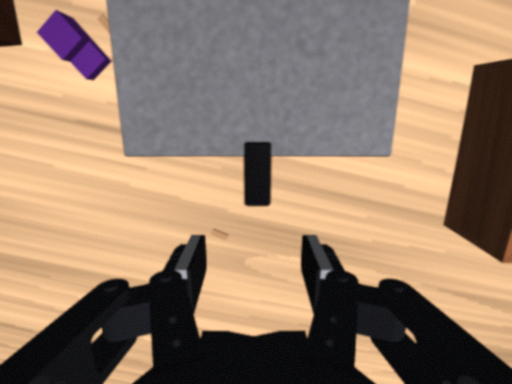

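```bash
python3 - <<'E'
from h import *
import pickle
st,f=pickle.load(open("w7.pkl","rb"));Rt=wristRt(f,st)
P=pix2plane(f,[(125,156),(392,156),(244,205),(270,205)],[.11],Rt)
Q=pix2plane(f,[(244,205),(270,205)],.112,Rt)
print(P,Q)
d=P[0]-P[1]; L=np.linalg.norm(d); n=np.array([-d[1],d[0]])/L; print(L,np.degrees(np.arctan2(-n[1],-n[0])))
e=-n if n[0]<0 else n; print(e)
m=P[:2].mean(0)[:2]; q=Q.mean(0)[:2]; print("edge mid",m,"end",q,"len",(m-q)@e, "grip",q+.015*e if e[0]>0 else 0, "handle from edge",m-.027*e)
E
```

```text
[[0.46657418 0.2690626  0.11      ]
 [0.51694569 0.04671881 0.11      ]
 [0.44586263 0.16052558 0.11      ]
 [0.45098412 0.1379345  0.11      ]] [[0.44655873 0.16060874 0.112     ]
 [0.45163796 0.13820411 0.112     ]]
0.22797817989489133 12.764766773452981
[0.97528541 0.2209488 ]
edge mid [0.49175993 0.15789071] end [0.44909835 0.14940643] len 0.04348181759632388 grip [0.46372763 0.15272066] handle from edge [0.46542723 0.15192509]
```

servo_tool(
  rows=[
    [[0.4, 0.3, 4, 0, 0, 0], [0, 0, 4.5, 0, 0, 0], [0, 0, 3, 0, 0, 0], [0, 0, 0.8, 0, 0, 0], [0, 0, 0, 0, 0, 0]],
  ],
)

```text
clock: 13.62
position: [0.464, 0.1484, 0.0877]
tool_rot: [3.141, -0.0, 0.217]
force: [-0.9, 0.5, -0.7]
grip_width: 0.0509
```

servo_tool(
  rows=[
    [[0, -0.4, 0.3, 0, 0, 0], [0, 0, 0, 0, 0, 0]],
  ],
)

```text
clock: 13.88
position: [0.4631, 0.1533, 0.085]
tool_rot: [-3.141, -0.001, 0.218]
force: [-0.5, -1.0, 0.0]
grip_width: 0.0514
```

servo_tool(
  rows=[
    [[0, 0, 0, 0, 0, 0], [0, 0, 0, 0, 0, 0], [0, 0, 0, 0, 0, 0], [0, 0, 0, 0, 0, 0]],
  ],
  grip=-1,
  squeeze=30,
)

```text
clock: 14.38
position: [0.4629, 0.1534, 0.0847]
tool_rot: [-3.141, -0.001, 0.218]
force: [-2.7, 3.2, 6.8]
grip_width: 0.0238
```

```bash
python3 snap.py wrist w8
```

```text
14.375 [0.4629 0.1534 0.0847] [-3.141e+00 -1.000e-03  2.180e-01] 0.023764470322968252
```

View pics/w8.png

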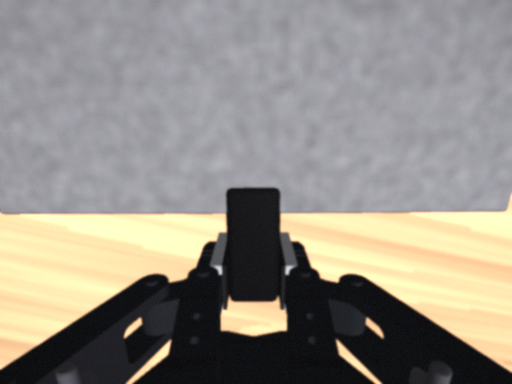

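```bash
python3 - <<'E'
import numpy as np
r=.2195; a=np.radians(1.3+np.arange(0,12.1)*7.6)
for i in range(12): print(i+1, round(100*r*(np.cos(a[i])-np.cos(a[i+1])),2), round(-100*r*(np.sin(a[i+1])-np.sin(a[i])),2))
x=.6765-.9755*r*np.cos(a); y=.2006-.22*r*np.cos(a); z=.0847+r*(np.sin(a)-np.sin(a[0]))
print(np.c_[np.degrees(a),x,y,z].round(3))
E
```

```text
1 0.26 -2.9
2 0.64 -2.84
3 1.01 -2.73
4 1.36 -2.57
5 1.69 -2.37
6 1.99 -2.12
7 2.25 -1.84
8 2.48 -1.53
9 2.66 -1.19
10 2.79 -0.83
11 2.87 -0.45
12 2.91 -0.07
[[1.30e+00 4.62e-01 1.52e-01 8.50e-02]
 [8.90e+00 4.65e-01 1.53e-01 1.14e-01]
 [1.65e+01 4.71e-01 1.54e-01 1.42e-01]
 [2.41e+01 4.81e-01 1.57e-01 1.69e-01]
 [3.17e+01 4.94e-01 1.60e-01 1.95e-01]
 [3.93e+01 5.11e-01 1.63e-01 2.19e-01]
 [4.69e+01 5.30e-01 1.68e-01 2.40e-01]
 [5.45e+01 5.52e-01 1.73e-01 2.58e-01]
 [6.21e+01 5.76e-01 1.78e-01 2.74e-01]
 [6.97e+01 6.02e-01 1.84e-01 2.86e-01]
 [7.73e+01 6.29e-01 1.90e-01 2.94e-01]
 [8.49e+01 6.57e-01 1.96e-01 2.98e-01]
 [9.25e+01 6.86e-01 2.03e-01 2.99e-01]]
```

servo_tool(
  rows=[
    [[0.1, 0, -1.5, 0, 0, 0], [0.2, 0, -1.4, 0, 0, 0], [0.6, 0, -2.8, 0, 0, 0], [0, 0, 0, 0, 0, 0]],
  ],
)

```text
clock: 14.92
position: [0.4719, 0.1554, 0.1435]
tool_rot: [-3.141, -0.002, 0.218]
force: [-4.5, 5.4, 0.3]
grip_width: 0.0238
```

servo_tool(
  rows=[
    [[1.0, 0, -2.7, 0, 0, 0], [1.4, 0, -2.6, 0, 0, 0], [1.7, 0, -2.4, 0, 0, 0], [0, 0, 0, 0, 0, 0]],
  ],
)

```text
clock: 15.42
position: [0.5123, 0.1646, 0.2207]
tool_rot: [-3.14, -0.002, 0.218]
force: [-6.9, 3.7, 5.7]
grip_width: 0.0236
```

servo_tool(
  rows=[
    [[2.0, 0, -2.1, 0, 0, 0], [2.3, 0, -1.8, 0, 0, 0], [2.5, 0, -1.5, 0, 0, 0], [0, 0, 0, 0, 0, 0]],
  ],
)

```text
clock: 15.92
position: [0.5788, 0.1798, 0.2744]
tool_rot: [-3.14, -0.002, 0.218]
force: [-4.5, 5.8, 9.7]
grip_width: 0.0236
```

servo_tool(
  rows=[
    [[2.7, 0, -1.2, 0, 0, 0], [2.8, 0, -0.8, 0, 0, 0], [2.8, 0, -0.5, 0, 0, 0], [2.3, 0, 0, 0, 0, 0], [0, 0, 0, 0, 0, 0]],
  ],
)

```text
clock: 16.55
position: [0.6821, 0.2033, 0.2986]
tool_rot: [-3.139, -0.002, 0.219]
force: [-0.2, 9.3, 3.8]
grip_width: 0.0237
```

```bash
python3 snap.py side s1 180 120 300 290; python3 snap.py wrist w9
```

```text
scale 3.4705882352941178
16.55 [0.6821 0.2033 0.2986] [-3.139e+00 -2.000e-03  2.190e-01] 0.02371649210303361
16.6 [0.6817 0.2031 0.2986] [-3.139e+00 -2.000e-03  2.190e-01] 0.023056130679281014
```

View pics/s1.png

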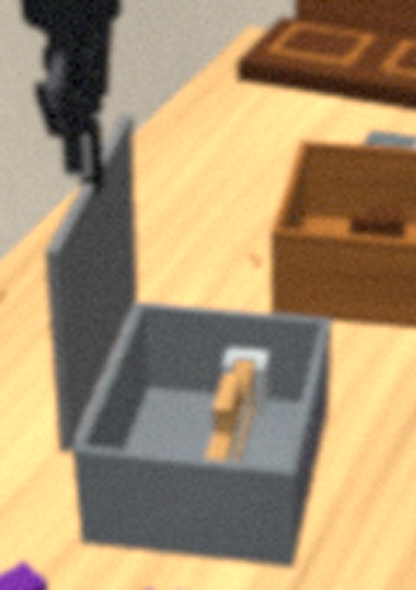

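View pics/w9.png

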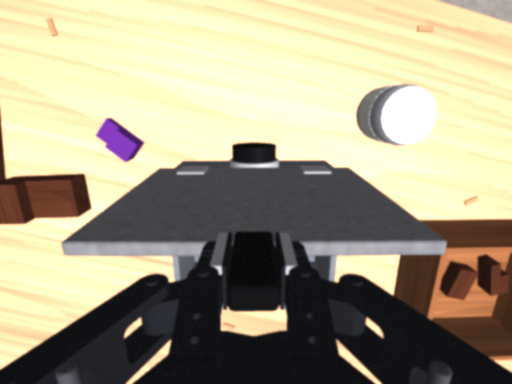

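The flap stands upright. Release it and withdraw upward.

servo_tool(
  rows=[
    [[0, 0, 0, 0, 0, 0], [0, 0, 0, 0, 0, 0], [0, 0, 0, 0, 0, 0]],
  ],
  grip=0.2,
)

```text
clock: 17.02
position: [0.6815, 0.2008, 0.2976]
tool_rot: [3.141, 0.0, 0.217]
force: [-0.1, -1.2, 0.0]
grip_width: 0.0513
```

servo_tool(
  rows=[
    [[0, 0, -2, 0, 0, 0], [0, 0, -4, 0, 0, 0], [-3, 0, -2, 0, 0, 0], [-5, 0, 0, 0, 0, 0], [0, 0, 0, 0, 0, 0]],
  ],
)

```text
clock: 17.65
position: [0.6009, 0.1831, 0.3784]
tool_rot: [3.141, 0.0, 0.218]
force: [1.1, -0.3, 0.5]
grip_width: 0.0512
```

```bash
python3 snap.py side s2 180 120 300 290; python3 - <<'E'
from h import *
import pickle
st,f=pickle.load(open("s2.pkl","rb"))
e=np.array([.9757,.219,0]);l=np.array([-.219,.9757,0]);h=np.array([.6765,.2006,.1])
for th in (85,90,95):
    a=np.radians(th); d=-e*np.cos(a)+np.array([0,0,np.sin(a)])
    print(th,((proj(f,[h+.19*d+.115*l,h+.19*d-.115*l, h+.115*l])-[180,120])*3.47).round(0).tolist())
plan([.5738,.1770,.34],102.6)
E
```

```text
scale 3.4705882352941178
17.65 [0.6009 0.1831 0.3784] [3.141 0.    0.218] 0.05116152034940488
85 [[69.0, 252.0], [144.0, 113.0], [67.0, 452.0]]
90 [[47.0, 249.0], [125.0, 111.0], [67.0, 452.0]]
95 [[26.0, 248.0], [106.0, 110.0], [67.0, 452.0]]
dist 0.048 turn [  0.1  -0.  -90.1] n 10
[[-0.3, 0.0, 0.38, 0.0, -0.0, -9.0], [-0.29, -0.05, 0.38, 0.0, -0.0, -9.0], [-0.28, -0.09, 0.38, 0.0, -0.0, -9.0], [-0.26, -0.13, 0.38, 0.0, -0.0, -9.0], [-0.24, -0.17, 0.38, 0.0, -0.0, -9.0]]
[[-0.21, -0.21, 0.38, 0.0, -0.0, -9.0], [-0.17, -0.24, 0.38, 0.0, -0.0, -9.0], [-0.13, -0.26, 0.38, 0.0, -0.0, -9.0], [-0.09, -0.28, 0.38, 0.0, -0.0, -9.0], [-0.05, -0.29, 0.38, 0.0, -0.0, -9.0]]
```

View pics/s2.png

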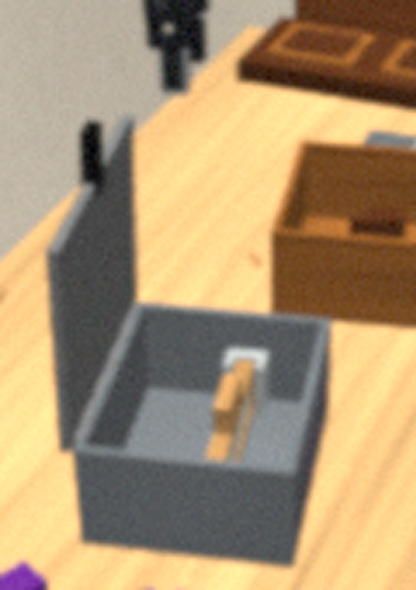

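The flap stands by itself: corners at (55,253) and (130,115), against a prediction of (47,249) and (125,111) for 90°. Turn the tool over the box.

servo_tool(
  rows=[
    [[-0.3, 0, 0, 0, 0, -9], [-0.3, -0.1, 0, 0, 0, -9], [-0.3, -0.1, 0, 0, 0, -9], [-0.3, -0.1, 0, 0, 0, -9], [-0.2, -0.2, 0, 0, 0, -9]],
  ],
  grip=0.0,
)

```text
clock: 18.32
position: [0.5893, 0.1811, 0.3771]
tool_rot: [-3.141, -0.0, 1.008]
force: [0.1, -0.2, -0.2]
grip_width: 0.0424
```

servo_tool(
  rows=[
    [[-0.2, -0.2, 0.2, 0, 0, -9], [-0.2, -0.2, 0.3, 0, 0, -9], [-0.1, -0.3, 0.3, 0, 0, -9], [-0.1, -0.3, 0.3, 0, 0, -9], [-0.1, -0.3, 0.3, 0, 0, -9]],
  ],
)

```text
clock: 18.95
position: [0.5747, 0.1774, 0.363]
tool_rot: [-3.142, -0.001, 1.793]
force: [-1.1, -0.9, 0.4]
grip_width: 0.0426
```

servo_tool(
  rows=[
    [[0, 0, 5, 0, 0, 0], [0, 0, 5, 0, 0, 0], [0, 0, 3, 0, 0, 0], [0, 0, 0, 0, 0, 0]],
  ],
)

```text
clock: 19.45
position: [0.5738, 0.177, 0.2315]
tool_rot: [-3.138, -0.0, 1.788]
force: [0.4, -0.3, 0.7]
grip_width: 0.043
```

```bash
python3 snap.py wrist w10
```

```text
19.45 [0.5738 0.177  0.2315] [-3.138 -0.     1.788] 0.04297294640714556
```

View pics/w10.png

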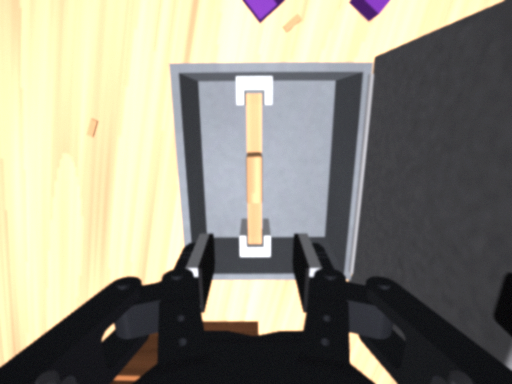

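```bash
python3 - <<'E'
from h import *
import pickle
st,f=pickle.load(open("w10.pkl","rb"));Rt=wristRt(f,st)
im=f["image"][60:270,190:330,::-1]
cv2.imwrite("pics/w10c.png",cv2.convertScaleAbs(cv2.resize(im,None,fx=2.8,fy=2.8,interpolation=cv2.INTER_CUBIC),alpha=1.2))
T=pix2plane(f,[(246,155),(262.5,155),(262.5,203),(247,203)],.091,Rt);print(T,T.mean(0))
e=np.array([.9757,.219,0]);l=np.array([-.219,.9757,0]);c=np.array([.5738,.1770,.091])
print("expected tab px",proj(f,[c+sx*.008*e+sy*.025*l for sx,sy in((-1,1),(1,1),(1,-1),(-1,-1))],Rt).round(1).tolist())
E
```

```text
[[0.56031069 0.20228721 0.091     ]
 [0.57619407 0.20579004 0.091     ]
 [0.58737708 0.15710336 0.091     ]
 [0.57170408 0.15363975 0.091     ]] [0.57389648 0.17970509 0.091     ]
expected tab px [[245.6, 157.6], [261.8, 157.6], [261.6, 205.4], [246.2, 205.4]]
```

View pics/w10c.png

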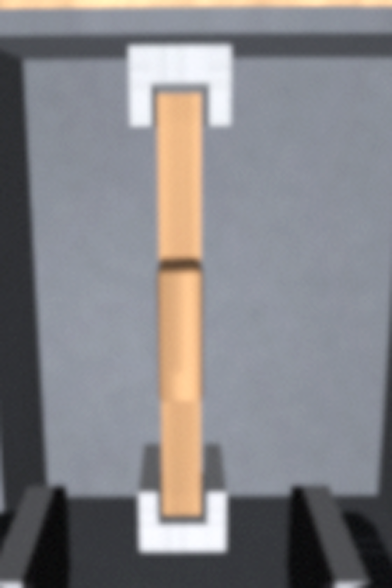

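The tab is at (254,180), within 2 px of where I expected it. Descend.

servo_tool(
  rows=[
    [[0.1, 0, 4, 0, 0, 0], [0, 0, 4, 0, 0, 0], [0, 0, 3, 0, 0, 0], [0, 0, 2, 0, 0, 0], [0, 0, 0, 0, 0, 0]],
  ],
)

```text
clock: 20.12
position: [0.574, 0.1785, 0.1033]
tool_rot: [-3.141, 0.0, 1.788]
force: [0.6, -0.7, -0.4]
grip_width: 0.0431
```

servo_tool(
  rows=[
    [[0, 0, 2, 0, 0, 0], [0, 0, 1.5, 0, 0, 0], [0, 0, 0.9, 0, 0, 0], [0, 0, 0, 0, 0, 0]],
  ],
)

```text
clock: 20.62
position: [0.5734, 0.1784, 0.0587]
tool_rot: [-3.141, 0.0, 1.789]
force: [-0.5, 0.2, 0.6]
grip_width: 0.0424
```

servo_tool(
  rows=[
    [[0, 0, 0, 0, 0, 0], [0, 0, 0, 0, 0, 0], [0, 0, 0, 0, 0, 0], [0, 0, 0, 0, 0, 0]],
  ],
  grip=-1,
  squeeze=40,
)

```text
clock: 21.12
position: [0.574, 0.1785, 0.0598]
tool_rot: [3.141, -0.0, 1.788]
force: [0.0, -0.5, 6.3]
grip_width: 0.0156
```

servo_tool(
  rows=[
    [[0, 0, -1, 0, 0, 0], [0, 0, -1.5, 0, 0, 0], [0, 0, -2, 0, 0, 0], [0, 0, -2, 0, 0, 0], [0, 0, 0, 0, 0, 0]],
  ],
)

```text
clock: 21.75
position: [0.5746, 0.1786, 0.1265]
tool_rot: [3.139, -0.0, 1.788]
force: [0.7, 0.3, -1.7]
grip_width: 0.0157
```

servo_tool(
  rows=[
    [[0, 0, -3, 0, 0, 0], [0, 0, -4, 0, 0, 0], [0, 0, -4, 0, 0, 0], [0, 0, -2.5, 0, 0, 0], [0, 0, 0, 0, 0, 0]],
  ],
)

```text
clock: 22.38
position: [0.5742, 0.1786, 0.2607]
tool_rot: [3.139, -0.0, 1.788]
force: [0.5, 0.1, -2.6]
grip_width: 0.0157
```

```bash
python3 snap.py side s3 180 100 320 290;python3 snap.py wrist w11; python3 - <<'E'
from h import *
plan([.558,-.1865,.24],102.5,step=4.5)
E
```

```text
scale 3.1052631578947367
22.375 [0.5742 0.1786 0.2607] [ 3.139 -0.     1.788] 0.015717558636563884
22.425 [0.5737 0.1782 0.2593] [3.141 0.    1.788] 0.015702133832026482
dist 0.365 turn [-0.  0. -0.] n 9
[[-3.92, -1.04, 0.21, -0.0, 0.0, -0.0], [-3.92, -1.04, 0.21, -0.0, 0.0, -0.0], [-3.92, -1.04, 0.21, -0.0, 0.0, -0.0], [-3.92, -1.04, 0.21, -0.0, 0.0, -0.0], [-3.92, -1.04, 0.21, -0.0, 0.0, -0.0]]
[[-3.92, -1.04, 0.21, -0.0, 0.0, -0.0], [-3.92, -1.04, 0.21, -0.0, 0.0, -0.0], [-3.92, -1.04, 0.21, -0.0, 0.0, -0.0], [-3.92, -1.04, 0.21, -0.0, 0.0, -0.0]]
```

View pics/s3.png

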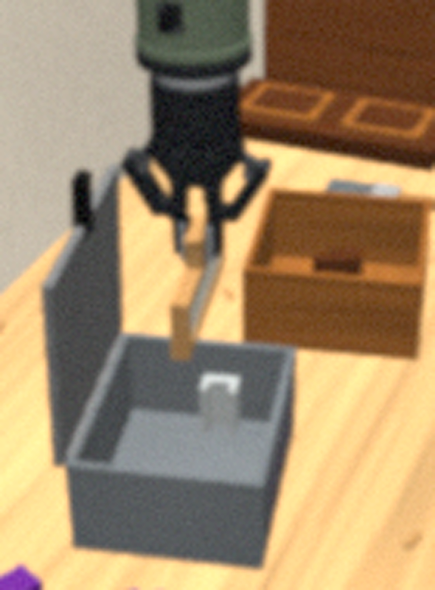

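View pics/w11.png

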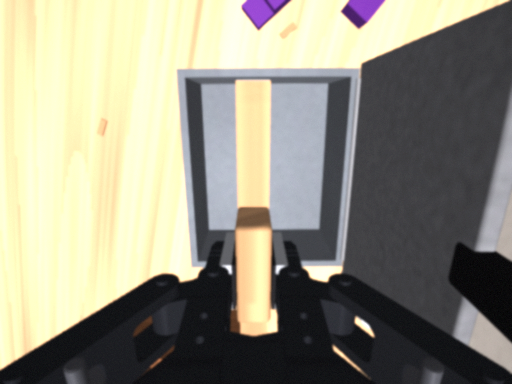

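The filter plate is held upright and out of the box, and the flap still stands. Carry it over the bin.

servo_tool(
  rows=[
    [[-1.5, -0.4, 0, 0, 0, 0], [-3, -0.8, 0, 0, 0, 0], [-4, -1.0, 0, 0, 0, 0], [-4.5, -1.2, 0, 0, 0, 0], [-4.5, -1.2, 0, 0, 0, 0]],
  ],
)

```text
clock: 23.1
position: [0.5658, -0.0051, 0.2585]
tool_rot: [-3.14, 0.0, 1.788]
force: [1.2, -0.4, -0.4]
grip_width: 0.0151
```

servo_tool(
  rows=[
    [[-4.5, -1.2, 0.4, 0, 0, 0], [-4.5, -1.2, 0.4, 0, 0, 0], [-4, -1.0, 0.4, 0, 0, 0], [-2.5, -0.7, 0.4, 0, 0, 0], [-1.2, -0.3, 0, 0, 0, 0]],
  ],
)

```text
clock: 23.72
position: [0.5585, -0.1772, 0.2423]
tool_rot: [-3.14, -0.0, 1.786]
force: [-0.5, 0.8, 0.2]
grip_width: 0.0158
```

servo_tool(
  rows=[
    [[0, 0, 0, 0, 0, 0], [0, 0, 0, 0, 0, 0]],
  ],
)

```text
clock: 23.98
position: [0.5598, -0.1737, 0.2434]
tool_rot: [3.141, -0.0, 1.79]
force: [1.5, -0.3, -0.4]
grip_width: 0.0154
```

```bash
python3 - <<'E'
from h import *
plan([.558,-.1865,.235],102.5,step=4.5)
E
```

```text
dist 0.015 turn [ 0. -0.  0.] n 1
[[-1.21, -0.45, 0.83, 0.0, -0.0, 0.0]]
```

servo_tool(
  rows=[
    [[-0.6, -0.2, 0.4, 0, 0, 0], [-0.6, -0.2, 0.4, 0, 0, 0], [0, 0, 0, 0, 0, 0], [0, 0, 0, 0, 0, 0], [0, 0, 0, 0, 0, 0]],
  ],
)

```text
clock: 24.6
position: [0.5584, -0.1874, 0.2354]
tool_rot: [3.141, 0.0, 1.789]
force: [0.4, 0.7, 0.0]
grip_width: 0.0154
```

```bash
python3 snap.py side s4 180 80 360 300;python3 snap.py wrist w12; python3 snap.py top t4 80 120 430 280
```

```text
scale 2.6818181818181817
24.6 [ 0.5584 -0.1874  0.2354] [3.141 0.    1.789] 0.015388898292151737
24.65 [ 0.5584 -0.1874  0.2354] [3.141 0.    1.789] 0.015552892162370576
scale 2.2285714285714286
24.7 [ 0.5584 -0.1874  0.2354] [3.141 0.    1.789] 0.01576951630270544
```

View pics/s4.png

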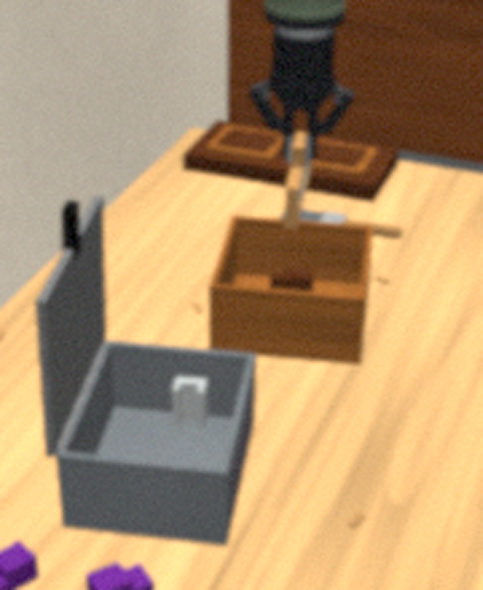

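View pics/w12.png

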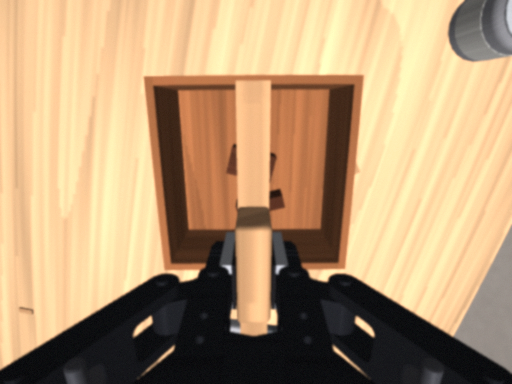

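View pics/t4.png

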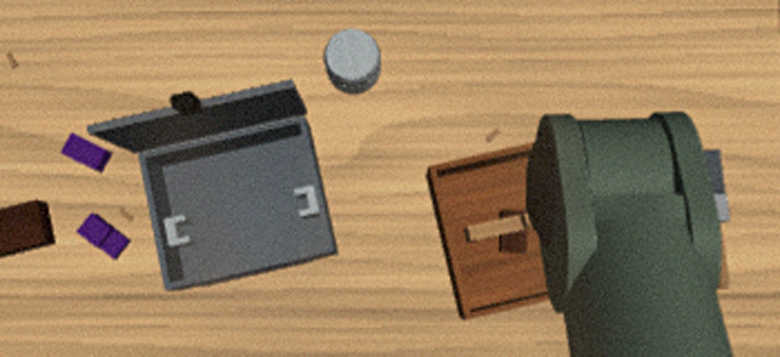

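The filter hangs upright over the bin middle, with its underside about 84 mm above the rim. Both offcuts are in the bin, the flap stands, and the tin, brush and block are where they were.

```bash
python3 -c "
from workcell import bot
s=bot.observe();print(s['clock'],abs(s['qd']).max(),s['grip_width']);print(bot.job_done())"
```

```text
24.75 0.002228715230293683 0.015229892270413733
the job is handed in; nothing more can be done
None
```

I cleared both walnut offcuts off the flap into the scrap bin. I then swung the flap up and let go, and drew the filter plate straight up out of the box. I handed in at 24.75 s, still holding the plate over the bin.

The last checks agreed with each other:
- **Filter plate:** it hangs upright over the bin middle, within about 1 mm of the centre I measured. Its underside is about 84 mm above the rim, worked out from the lift height. The grip read about 15.5 mm on the 16 mm tab, and the arm was at rest.
- **Flap:** it stands by itself at about 89–90°, judged from the side picture.
- **Offcuts:** both lie inside the bin.
- **Left alone:** I touched neither the tin, the brush, the shaped block nor the purple pieces. In the last pictures those in view were where they had been, with the brush and block only partly visible.

No check failed. The reported wrist force never went above about 12 N. Small moves often landed a few millimetres off, and I corrected these before the grasps and at the final pose.

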